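# Hook the bench caddy onto its slotted upright and lock it

## Robot

A 7-joint arm with a two-finger parallel gripper is mounted at the origin on the work surface. World frame = base frame: x ahead of the robot, y to its left, z up, the work surface at z = 0. Lengths are in m, angles in rad, forces in N, time in s.
With the tool pointing down it reaches from about 0.425 to 0.875 m from the base axis. Payload 4.7 kg.
Tool frame: the origin (TCP) lies between the finger pads; the fingertips stand 14 mm ahead of it and the grasp point (between the pads) lies 5 mm behind it; z points along the fingers, y is the line along which they close (so a half turn about z gives the same grasp; the last joint's range is limited). The gripper opens to 87 mm and grips with 3 to 60 N. Pads are 19 mm wide; open, the fingers measure 117 mm over their backs; the gripper's body (75 mm by 190 mm) begins 51 mm behind the grasp point.
Start: joints at [-1.223, 0.321, -0.07, 1.45, 0.023, 1.371, -0.057], TCP at [0.213, 0.614, 0.237] pointing down, gripper open.
Joint ranges: [-2.86, 2.86], [-0.3, 2.09], [-1.38, 1.24], [0.06, 2.45], [-1.56, 4.7], [0.09, 2.05], [-2.69, 2.69]. Speed limits (rad/s): [2.57, 2.57, 3.14, 3.14, 3.14, 3.14, 3.14].

## Interface

Orientations are given as a rotation vector (axis times angle).
In Python, from bench import get_state, get_image, camera_params, close_job gives the robot as it stands. The module is installed in compiled form; this text tells all that it offers.
- The arm moves only by the tool arm_command, never from a script. Its argument "motion" is a list of rows, each a list of 5 numbers: the finger opening in mm, from 0 to 87, then the shift along the tool's x, y, z in mm, then the turn about the tool's z in degrees. In form: [[gripper, x, y, z, spin], ...]. A call has 1 to 5 rows; each row is the pose to reach, as a shift and turn from the pose commanded when the call began, along the tool's axes at that moment; what a row does not reach only later rows make up. A row lasts 1/12 s, in which the tool goes at most 41.7 mm and 7.16 degrees, less where a joint would pass 70% of its speed; a pose out of reach is approached as far as the arm can. A call with a gripper value outside its range is refused whole. The fingers move at their own pace and stop on an object; "newtons" is the grip in N (left out, the last holds). Time passes only in rows, so rows that repeat a pose let the fingers close. It gives the time, the measured TCP pose, the force, the opening and the grip force at its end, in the units of the state.
- get_state(): the state, without advancing time (a new reading comes with each control period).
- get_image(name): name is "scene" or "top" or "wrist"; returns (picture, depth): 400x640x3 uint8, red, green, blue; 400x640 float32, m along the optical axis (not along the pixel's ray), 0 where there is no reading.
- camera_params(name): a dict with "intrinsics" (3x3 intrinsics, pixels), "extrinsics" (4x4, takes a point from camera to world coordinates). Camera axes: x right, y down, z forward; pixel columns grow to the right and rows downward; lengths in m; the calibration is good to about 2 mm. A picture is of the moment at which its call begins: read the wrist's pose just before it. camera_params takes no time and is no camera call; for the wrist camera it gives the pose at the moment of the call.
- close_job(): hands the job in; it is judged then, once.
The state is a dict: "time": time; "joint_positions": joint angles; "qd": joint speeds; "joint_torque": joint torques, N m; "position": TCP position; "tool_rot": TCP orientation; "ft_force": force on the tool from outside, world axes, zero at the start; "torque": the same for the moment, N m; "grip_width": opening from 0.0 (shut) to 1.0 (fully open); "grip_force": force on a finger pad.
Only numpy, scipy, OpenCV 4.12 (cv2) and the standard library are available. Lean on these libraries where they do the work, as an engineer would, in place of code of your own. Each camera call takes 0.05 s, during which the arm holds its last target. There are 200 camera calls.

## Task

Pick up the metal caddy from the black tray by its middle handle plate, hook the two tabs on its back into the top two slots of the slotted steel upright, then push it straight down until it is fully home and the spring catch clicks out, and let go. The upright bends easily, so feel for the slots and press gently and firmly rather than ramming; leave the beakers, the bottle and the jar where they are.

Things in the scene. Friction and masses are not known exactly. Their poses are not given: they have to be found in the camera images.
- caddy: Aluminium caddy, about 0.3 kg, upright on the tray. Origin: centre of its underside; z up, x towards its back (the tab side), y across. Floor 80 (x) x 100 (y) mm; front and side walls 30 high; back plate 4 thick, 100 wide, 88 high, outer face at x=+40. Low in the back plate two windows (|y| 5 to 23, z 8 to 22) take the catch noses; the 8 mm rail below them rides over the noses.
- caddy_handle (a point): Grip point on the caddy's handle, an upright plate in its middle: 10 mm thick (y), 50 long (x from -25 to +25 in the caddy frame), top at z=100. This point: caddy x=0, y=0, z=85. Grip from above, fingers closing along y. Axes as the caddy's.
- caddy_tabs (a point): Root of the caddy's upper tab: caddy x=40, y=0, z=75, at the neck's underside. Two L-shaped hooks at y=0, 6 mm wide (y): a neck 8 high sticks out 10.5 mm in x (undersides at z=75 and z=30); from its end a lip 5 thick hangs 16 mm below the neck's underside, 5.5 mm clear of the back face. Each hook is so 24 tall: z 59 to 83 and 14 to 38.
- caddy_back (a point): Point on the outer face of the caddy's back plate: caddy x=40, y=0, z=44 mm; axes as the caddy's.
- stand: Fixed upright: foot 160 x 120 x 12 mm carrying a slotted steel strip. Origin: on the bench below the middle of the strip's front face; x points into that face (the caddy comes moving to +x), y across, z up. Strip: channel 50 wide, face 4 thick (x 0 to 4), flat closed top (x 0 to 20), back open. It bends if the caddy is pressed on it with over 45 N.
- strip_top_nominal (a point): Middle of the strip's flat top, stand x=10, y=0, z=160 mm, at NOMINAL strip height. The strip is clamped in the foot up to 7 mm higher or lower than nominal, all slots and the catch shifting with it. This shift is NOT in the poses given: find it by touch (for example on this top) or by eye.
- slot_nominal (a point): Middle of the upper slot at the front face, NOMINAL height: stand x=0, y=0, z=133.5. Slots: one column, 10 wide (y), 27 tall: upper z 120 to 147, next 75 to 102, lowest 30 to 57 (unused). The 24 mm hooks enter only within 1.5 mm up or down of centre. Caddy underside at nominal: 62.5 above the bench to hook in, then 17.5 down to 45, necks on the slots' lower edges.
- catch (a joint): Spring catch: two brass wedge noses in the strip at y=+-14, nominal z=58 mm (shifting with the strip), 4.2 mm proud of the face, 45 degree flanks. Value in m: 0 = out, 0.0042 = pushed in flush. The caddy's bottom rail pushes them in soon after it starts down; they snap out into the windows in the last 5 mm. It takes about 7 to 15 N straight down; the caddy's weight is not enough.
- tray: Fixed black tray, 270 (x) x 350 (y) mm, floor 4 mm thick, rim 14 mm high; origin under its centre. The caddy and the two beakers stand on its floor.
- beaker: Glass beaker 72 mm across, 95 high, origin at its underside; leave it.
- beaker_small: Glass beaker 52 mm across, 65 high, origin at its underside; leave it.
- bottle: White bottle 60 mm across, 160 high, on the bench, origin at its underside; leave it.
- jar: Clear jar with black lid, 66 mm across, 90 high, on the bench, origin at its underside; leave it.
Mind the look-alikes: they are no part of the job. What is shaped like the caddy but pink is not meant.

How it is judged:
By the outcome, as a careful person would: the job done as asked, in the order asked, and still so for the second after the job is handed in, with the robot touching nothing.
It also fails if it takes over 58 s, if anything falls off the work surface, if the arm or the gripper's body presses on something with over 40 N, if the wrist force passes 120 N, or if a joint passes its speed limit or range.

## Working session

There is one attempt and no reset: what is moved stays moved. The work goes in short steps, Python scripts to look and compute and a tool call to move; the robot and the scene stay as the last step left them, time stands still between calls to the robot, and variables do not carry over. Pictures are saved under pics/ and viewed, at most 10 in all, crops included, and the job is handed in when it is done.

Besides the shell and the picture viewer there is one more tool, called in YAML: its name, and indented under it one key for each argument. arm_command: Moves the arm, as the interface text tells. Its arguments: {"type":"object","properties":{"motion":{"type":"array"},"newtons":{"type":"number"}},"required":["motion"]}

```bash
mkdir -p pics; cat > h.py <<'E'
import numpy as np, cv2
from bench import *
def snap(n,f):
    p=camera_params(n); im,d=get_image(n); cv2.imwrite(f'pics/{f}.png',im[:,:,::-1]); np.savez(f'pics/{f}.npz',im=im,d=d,K=p['intrinsics'],E=p['extrinsics'])
def ld(f): return np.load(f'pics/{f}.npz')
def pt(f,u,v,dd=None):
    z=ld(f); K=z['K'];E=z['E']; w=z['d'][v,u] if dd is None else dd
    return (E@np.r_[np.linalg.inv(K)@[u,v,1]*w,1])[:3]
def cloud(f):
    z=ld(f); K=z['K'];E=z['E'];d=z['d']; v,u=np.mgrid[:400,:640]
    c=np.stack([(u-K[0,2])/K[0,0]*d,(v-K[1,2])/K[1,1]*d,d,np.ones_like(d)],-1)
    return (c@E.T)[...,:3]
E
python3 - <<'E'
from h import *
s=get_state(); print(s)
for n in('scene','top'):
    snap(n,n+'0'); p=camera_params(n); print(n,np.round(p['intrinsics'],1).tolist(),np.round(p['extrinsics'],3).tolist())
a=cv2.imread('pics/scene0.png');b=cv2.imread('pics/top0.png')
E
```

```text
{'time': 0.0, 'joint_positions': array([-1.22288106,  0.32180393, -0.07008711,  1.45166671,  0.02260738,
        1.37078277, -0.0569095 ]), 'qd': array([-0.00010888, -0.00176094,  0.00084746,  0.00075019, -0.00048976,
        0.00106029,  0.00094811]), 'joint_torque': array([-2.81568697e-05, -4.91287887e+01, -4.03707102e-01, -3.12529242e+01,
       -6.38203346e-02,  4.36160259e-02,  1.47057831e-04]), 'position': array([0.21284927, 0.61361301, 0.23547805]), 'tool_rot': array([-5.21851648e-01, -3.09773442e+00,  2.92480935e-03]), 'ft_force': array([-0.33782933,  0.36559163, -0.38597132]), 'torque': array([ 0.00983944, -0.03431682, -0.00617446]), 'grip_force': 0.0, 'grip_width': 0.9958269952388811}
scene [[428.1, 0.0, 319.5], [0.0, 428.1, 199.6], [0.0, 0.0, 1.0]] [[-0.058, 0.601, -0.797, 1.319], [0.998, 0.023, -0.056, 0.098], [-0.016, -0.799, -0.601, 0.707], [0.0, 0.0, 0.0, 1.0]]
top [[368.2, 0.0, 322.2], [0.0, 368.2, 199.4], [0.0, 0.0, 1.0]] [[0.016, -0.984, 0.18, 0.398], [-1.0, -0.017, -0.005, 0.04], [0.008, -0.18, -0.984, 1.002], [0.0, 0.0, 0.0, 1.0]]
```

View pics/scene0.png

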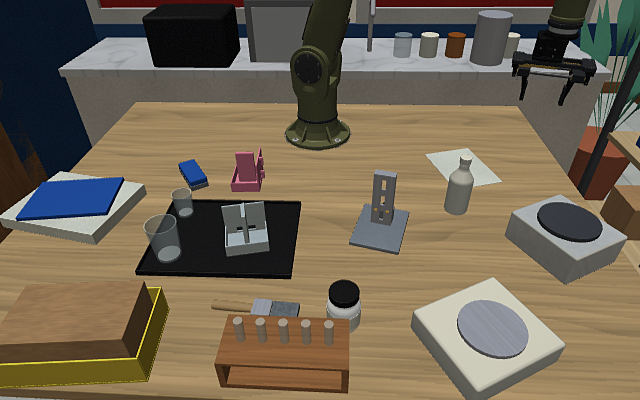

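View pics/top0.png

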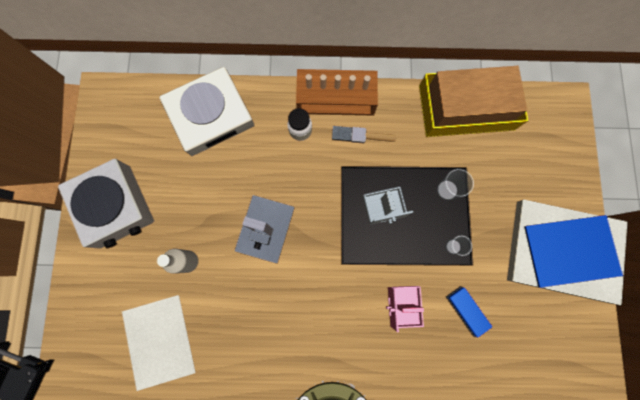

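The scene view shows the caddy at (245,228) on the tray, tabs towards the robot, and the stand at (382,215) with its slotted face towards the camera. The pink look-alike is at (248,172). In the top view the caddy is at (388,205) and the strip at (258,227).

```bash
python3 - <<'E'
from h import *
for f,r in(('top0',{'cad':(355,180,420,232),'st':(230,190,300,270)}),('scene0',{'cad':(215,195,275,262),'st':(345,165,415,255)})):
    C=cloud(f)
    for k,(a,b,c,d) in r.items():
        P=C[b:d,a:c].reshape(-1,3); 
        print(f,k)
        for lo,hi in((.03,.06),(.075,.095),(.095,.11),(.11,.15),(.15,.18)):
            Q=P[(P[:,2]>lo)&(P[:,2]<hi)]
            if len(Q)>3: 
                (cx,cy),(w,h),an=cv2.minAreaRect((Q[:,:2]*1000).astype(np.float32)); print(lo,hi,len(Q),np.round(np.median(Q,0),4),'rect',np.round([cx,cy,w,h,an],1),'zmax',Q[:,2].max().round(4))
        Q=P[(P[:,2]>.009)&(P[:,2]<.016)]
        if k=='st': print('foot',len(Q),np.round([*sum([list(t) if isinstance(t,tuple) else [t] for t in cv2.minAreaRect((Q[:,:2]*1000).astype(np.float32))],[])],1))
t=cv2.imread('pics/top0.png');s=cv2.imread('pics/scene0.png')
A=cv2.resize(t[180:235,350:425],(600,440),interpolation=3)[:, :400]
def up(i,x,y,w,h,k): return cv2.resize(i[y:y+h,x:x+w],None,fx=k,fy=k,interpolation=cv2.INTER_CUBIC)
m=np.zeros((600,800,3),np.uint8)
for (i,x,y,k,px,py) in((t,357,182,6,0,0),(t,230,192,5,400,0),(s,215,198,5,0,300),(s,345,165,4,400,300)):
    c=up(i,x,y,400//k,300//k,k); m[py:py+c.shape[0],px:px+c.shape[1]]=c
# stand needs more rows: fine
cv2.imwrite('pics/crops.png',m)
E
```

```text
top0 cad
0.03 0.06 217 [ 0.564  -0.131   0.0348] rect [ 558.3 -135.5   90.8  100.4   13.9] zmax 0.0596
0.075 0.095 135 [ 0.5282 -0.1349  0.09  ] rect [ 530.1 -136.3   82.9   75.6   54.5] zmax 0.095
0.095 0.11 94 [ 0.5615 -0.1333  0.1034] rect [ 555.7 -136.1   63.2   10.6   13.8] zmax 0.1072
top0 st
0.03 0.06 260 [0.4676 0.1965 0.0492] rect [469.7 195.2  51.9  59.8  79.6] zmax 0.0593
0.075 0.095 11 [0.4874 0.1671 0.0859] rect [484.3 188.6  18.7  50.1   3.7] zmax 0.0932
0.095 0.11 11 [0.4879 0.167  0.1001] rect [491.  189.4  47.5  17.7  75.2] zmax 0.11
0.11 0.15 27 [0.4863 0.1673 0.1304] rect [483.1 188.7  18.1  52.6   6.7] zmax 0.1476
0.15 0.18 205 [0.4911 0.1896 0.1653] rect [492.  190.   50.4  19.8  74.9] zmax 0.1693
foot 1954 [496.8 189.  119.9 159.7  74.8]
scene0 cad
0.03 0.06 530 [ 0.5341 -0.1304  0.0403] rect [ 564.3 -132.8   83.5  100.    13.5] zmax 0.0599
0.075 0.095 291 [ 0.5308 -0.1315  0.0852] rect [ 536.3 -145.5   80.6   86.8   68. ] zmax 0.095
0.095 0.11 69 [ 0.5654 -0.1314  0.103 ] rect [ 564.6 -132.6   49.4   10.    13.5] zmax 0.1056
scene0 st
0.03 0.06 197 [0.4991 0.1942 0.0435] rect [481.9 201.8  47.6  64.6  57.8] zmax 0.0595
0.075 0.095 125 [0.5003 0.1941 0.0848] rect [501.7 192.6  20.5  52.3   2.9] zmax 0.0949
0.095 0.11 95 [0.4988 0.1844 0.1024] rect [5.010e+02 1.914e+02 1.620e+01 5.240e+01 3.000e-01] zmax 0.1092
0.11 0.15 289 [0.5009 0.194  0.1286] rect [493.  191.5  50.3  26.   75.1] zmax 0.1499
0.15 0.18 220 [0.4971 0.1911 0.1631] rect [492.3 191.7  49.8  25.3  74.8] zmax 0.1663
foot 1556 [498.2 190.4 119.5 164.6  75. ]
```

View pics/crops.png

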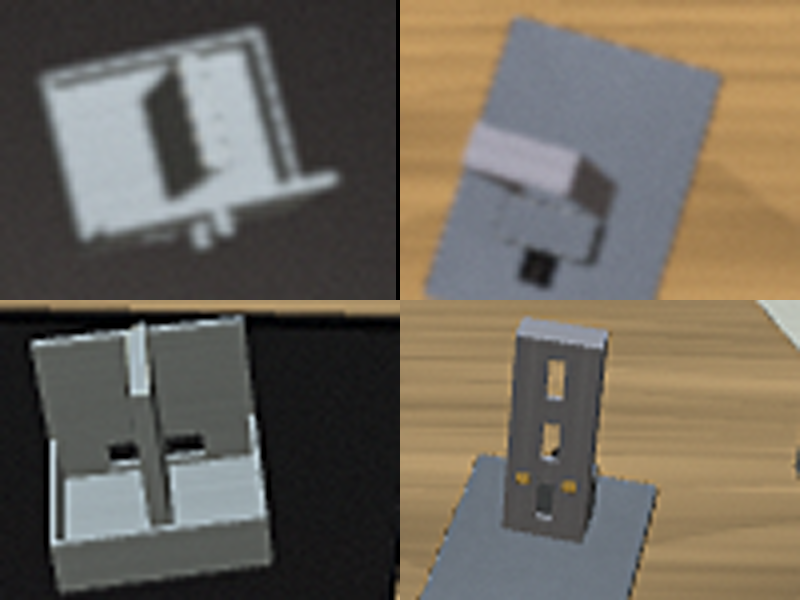

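Both views agree: caddy at about (0.564,-0.133) with its back heading about 193.6°, strip top at about (0.492,0.190), z 0.163 to 0.165, with stand x heading about 165°. I'll move towards the caddy now.

arm_command:
  motion:
    - [87, -28, -29, -4, -6.6]
    - [87, -57, -58, -8, -13.2]
    - [87, -86, -88, -12, -19.8]
    - [87, -114, -117, -16, -26.4]
    - [87, -143, -146, -20, -33]

```text
time: 0.52
position: [0.3005, 0.4273, 0.2562]
tool_rot: [0.389, -3.117, 0.001]
ft_force: [1.3, 0.4, -0.4]
grip_width: 0.998
grip_force: 0.0
```

```bash
cat >> h.py <<'E'
from scipy.spatial.transform import Rotation as R
def plan(p,head,cur=None):
    s=get_state(); M=R.from_rotvec(s['tool_rot']).as_matrix(); c=s['position'] if cur is None else np.array(cur)
    h=np.degrees(np.arctan2(M[1,0],M[0,0])); sp=-((head-h+180)%360-180)
    print('t',round(s['time'],2),'pos',np.round(s['position']*1000,1),'head',round(h,2),'tilt',np.round(np.degrees(np.arccos(-M[2,2])),2),'F',np.round(s['ft_force'],1),'q7',round(s['joint_positions'][6],2))
    print('shift mm',np.round(M.T@(np.array(p)-c)*1000,1),'spin',round(sp,2))
E
python3 -c "
from h import *; plan([.564,-.133,.257],193.6)"
```

```text
t 0.52 pos [300.5 427.3 256.2] head -165.78 tilt 0.04 F [ 1.3  0.4 -0.4] q7 0.81
shift mm [-1.178e+02 -6.078e+02 -6.000e-01] spin 0.62
```

arm_command:
  motion:
    - [87, -8, -40, 0, 0]
    - [87, -16, -80, 0, 0]
    - [87, -24, -120, 0, 0]
    - [87, -31, -161, 0, 0]
    - [87, -39, -202, 0, 0]

```text
time: 0.93
position: [0.3866, 0.2406, 0.2563]
tool_rot: [0.38, -3.118, -0.0]
ft_force: [1.1, -0.4, -0.3]
grip_width: 1.002
grip_force: 0.0
```

arm_command:
  motion:
    - [87, -8, -40, 0, 0]
    - [87, -16, -80, 0, 0]
    - [87, -24, -120, 0, 0]
    - [87, -31, -161, 0, 0]
    - [87, -39, -202, 0, 0]

```text
time: 1.35
position: [0.4728, 0.054, 0.2565]
tool_rot: [-0.38, 3.118, 0.001]
ft_force: [-0.0, 0.8, 0.3]
grip_width: 1.0
grip_force: 0.0
```

arm_command:
  motion:
    - [87, -8, -40, 0, 0]
    - [87, -16, -80, 0, 0]
    - [87, -24, -120, 0, 0]
    - [87, -31, -161, 0, 0]
    - [87, -39, -202, 0, 0]

```text
time: 1.77
position: [0.5593, -0.1324, 0.2565]
tool_rot: [-0.38, 3.118, 0.001]
ft_force: [-0.3, 1.1, 0.0]
grip_width: 1.0
grip_force: 0.0
```

```bash
python3 - <<'E'
from h import *
plan([.564,-.133,.257],193.6)
p=camera_params('wrist');print(np.round(p['extrinsics'],3).tolist(),np.round(p['intrinsics'],1).tolist())
snap('wrist','w1')
C=cloud('w1').reshape(-1,3)
C=C[(np.abs(C[:,0]-.56)<.09)&(np.abs(C[:,1]+.133)<.09)]
for lo,hi in((.03,.038),(.088,.095),(.097,.11)):
    Q=C[(C[:,2]>lo)&(C[:,2]<hi)]
    if len(Q)>5: print(lo,len(Q),np.round(np.median(Q,0),4),cv2.minAreaRect((Q[:,:2]*1000).astype(np.float32)))
E
```

```text
t 1.77 pos [ 559.3 -132.4  256.5] head -166.1 tilt 0.02 F [-0.3  1.1  0. ] q7 2.09
shift mm [-4.4 -1.7 -0.5] spin 0.3
[[-0.24, 0.936, 0.256, 0.488], [0.971, 0.232, 0.064, -0.15], [0.001, 0.264, -0.964, 0.406], [0.0, 0.0, 0.0, 1.0]] [[358.9, 0.0, 328.5], [0.0, 358.9, 197.5], [0.0, 0.0, 1.0]]
0.03 798 [ 0.5847 -0.1378  0.0347] ((556.7257690429688, -135.97946166992188), (90.62755584716797, 100.30255889892578), 13.854276657104492)
0.088 640 [ 0.5244 -0.1448  0.093 ] ((526.2322387695312, -143.45985412597656), (26.47584342956543, 100.26675415039062), 14.216216087341309)
0.097 665 [ 0.56   -0.1352  0.1048] ((561.234375, -134.79339599609375), (49.37917709350586, 9.673445701599121), 13.533135414123535)
```

View pics/w1.png

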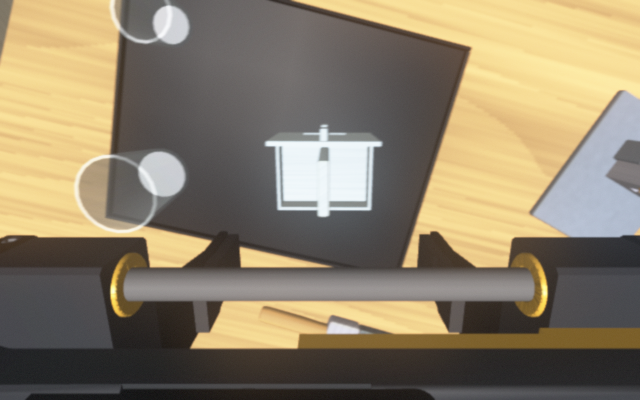

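The wrist view shows the caddy handle at (323,187), clear of the fingers, with the beakers well away. All three views agree within 2 to 3 mm, with the handle top at z 0.104 to 0.105. Descending now.

arm_command:
  motion:
    - [87, -1, -1, 38, 0.3]
    - [87, -2, -2, 76, 0.3]
    - [87, -2.2, -2.2, 114, 0.3]
    - [87, -2.2, -2.2, 150, 0.3]
    - [87, -2.2, -2.2, 172, 0.3]

```text
time: 2.23
position: [0.559, -0.1314, 0.0802]
tool_rot: [0.37, -3.114, -0.002]
ft_force: [-1.0, 1.5, -0.6]
grip_width: 0.999
grip_force: 0.0
```

arm_command:
  motion:
    - [50, 0, 0, 0, 0]
    - [30, 0, 0, 0, 0]
    - [15, 0, 0, 0, 0]
    - [5, 0, 0, 0, 0]
    - [0, 0, 0, 0, 0]
  newtons: 15

```text
time: 2.65
position: [0.5632, -0.1324, 0.0867]
tool_rot: [-0.371, 3.116, -0.001]
ft_force: [0.3, 0.1, -0.5]
grip_width: 0.709
grip_force: 0.0
```

arm_command:
  motion:
    - [0, 0, 0, 0, 0]
    - [0, 0, 0, 0, 0]
    - [0, 0, 0, 0, 0]
    - [0, 0, 0, 0, 0]
    - [0, 0, 0, 0, 0]
  newtons: 45

```text
time: 3.07
position: [0.5618, -0.1322, 0.0847]
tool_rot: [-0.371, 3.119, 0.0]
ft_force: [0.7, 0.0, -0.1]
grip_width: 0.32
grip_force: 0.0
```

```bash
python3 -c "
from h import *; plan([.562,-.134,.257],193.6); s=get_state(); print(s['grip_width']*87,s['grip_force'])"
```

```text
t 3.07 pos [ 561.8 -132.2   84.7] head -166.42 tilt 0.01 F [ 0.7  0.  -0.1] q7 2.17
shift mm [ 1.000e-01 -1.800e+00 -1.723e+02] spin -0.02
27.806673250157743 0.0
```

arm_command:
  motion:
    - [0, 0, -1, 0, 0]
    - [0, 0, -1, 0, 0]
    - [0, 0, -1, 0, 0]
    - [0, 0, -1, 0, 0]
    - [0, 0, -1, 0, 0]
  newtons: 45

```text
time: 3.48
position: [0.562, -0.1336, 0.0845]
tool_rot: [-0.371, 3.12, -0.001]
ft_force: [0.4, -1.8, -0.5]
grip_width: 0.109
grip_force: 45.0
```

```bash
python3 -c "
from h import *; plan([.562,-.134,.257],193.6); s=get_state(); print(s['grip_width']*87,s['grip_force'])"
```

```text
t 3.48 pos [ 562.  -133.6   84.5] head -166.44 tilt 0.03 F [ 0.4 -1.8 -0.5] q7 2.17
shift mm [   0.    -0.5 -172.5] spin -0.04
9.46755970777698 44.99979989603162
```

arm_command:
  motion:
    - [0, 0, 0, -20, 0]
    - [0, 0, 0, -60, 0]
    - [0, 0, 0, -100, 0]
    - [0, 0, 0, -140, 0]
    - [0, 0, 0, -181, 0]

```text
time: 3.9
position: [0.561, -0.1328, 0.2665]
tool_rot: [0.371, -3.118, -0.001]
ft_force: [1.2, 0.1, -3.3]
grip_width: 0.114
grip_force: 45.0
```

arm_command:
  motion:
    - [0, 0, 0, -5, 0]
    - [0, 0, 0, -5, 5]
    - [0, 0, 0, -5, 12]
    - [0, 0, 0, -5, 19]
    - [0, 0, 0, -5, 25.7]

```text
time: 4.32
position: [0.5614, -0.1328, 0.2695]
tool_rot: [-0.341, -3.121, -0.001]
ft_force: [0.4, -0.1, -1.6]
grip_width: 0.11
grip_force: 45.0
```

```bash
python3 -c "
from h import *; plan([.492,.1905,.270],165); s=get_state(); print(s['grip_width']*87,s['grip_force'])"
```

```text
t 4.32 pos [ 561.4 -132.8  269.5] head 167.54 tilt 0.1 F [ 0.4 -0.1 -1.6] q7 1.64
shift mm [ 1.375e+02  3.007e+02 -2.000e-01] spin 2.54
9.560368845635399 44.994958341121674
```

arm_command:
  motion:
    - [0, 13, 29, 0, 0.5]
    - [0, 29, 64, 0, 1]
    - [0, 45, 99, 0, 1.5]
    - [0, 61, 134, 0, 2]
    - [0, 77, 169, 0, 2.5]

```text
time: 4.73
position: [0.5208, 0.0499, 0.2696]
tool_rot: [-0.401, -3.114, -0.0]
ft_force: [0.3, 0.5, -3.3]
grip_width: 0.113
grip_force: 45.0
```

```bash
python3 -c "
from h import *; plan([.492,.1905,.270],165)"
```

```text
t 4.73 pos [520.8  49.9 269.6] head 165.34 tilt 0.09 F [ 0.3  0.5 -3.3] q7 1.19
shift mm [ 63.4 128.7  -0.3] spin 0.34
```

arm_command:
  motion:
    - [0, 15, 31, 0, 0]
    - [0, 32, 64, 0, 0]
    - [0, 46, 95, 0, 0]
    - [0, 57, 117, 0, 0]
    - [0, 61, 126, 0, 0]

```text
time: 5.15
position: [0.4925, 0.1907, 0.2692]
tool_rot: [-0.389, -3.115, -0.001]
ft_force: [-0.1, 1.3, -3.2]
grip_width: 0.108
grip_force: 45.0
```

arm_command:
  motion:
    - [0, 0, 0, 4, 0]
    - [0, 0, 0, 8, 0]
    - [0, 0, 0, 12, 0]
    - [0, 0, 0, 14, 0]
    - [0, 0, 0, 14, 0]

```text
time: 5.57
position: [0.495, 0.1835, 0.2557]
tool_rot: [-0.404, -3.114, 0.002]
ft_force: [-0.2, 0.0, -2.4]
grip_width: 0.112
grip_force: 45.0
```

```bash
python3 -c "
from h import *; plan([.492,.1905,.250],165); snap('scene','s2')
print(np.round(get_state()['position'],4))
C=cloud('s2')
P=C.reshape(-1,3);P=P[(abs(P[:,0]-.49)<.12)&(abs(P[:,1]-.19)<.12)]
Q=P[(P[:,2]>.155)&(P[:,2]<.169)];print(len(Q),np.median(Q,0))
im=cv2.imread('pics/s2.png')[90:250,300:500];cv2.imwrite('pics/s2c.png',cv2.resize(im,None,fx=3,fy=3,interpolation=2))
"
```

```text
t 5.57 pos [495.  183.5 255.7] head 165.2 tilt 0.08 F [-0.2  0.  -2.4] q7 0.93
shift mm [4.7 6.  5.7] spin 0.2
[0.4951 0.1839 0.2562]
0 [nan nan nan]
  return _methods._mean(a, axis=axis, dtype=dtype,
  ret = um.true_divide(
```

View pics/s2c.png

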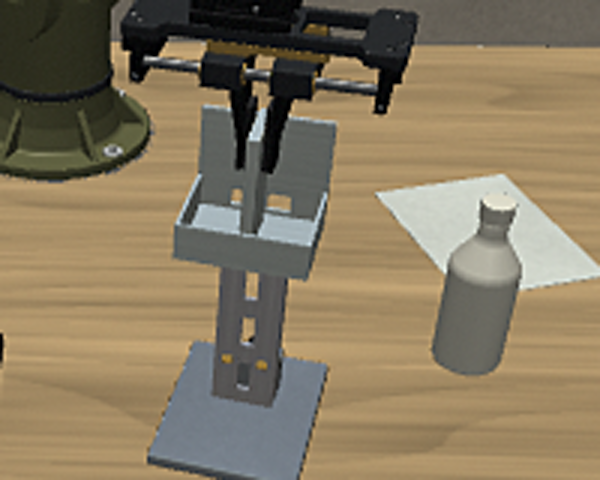

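The crop shows the caddy held upright just above the strip top, at (250,265) in the crop, with the bottle well clear at (475,300). Next I'll feel for the strip top with the caddy's underside.

arm_command:
  motion:
    - [0, 2, 3, 1, 0]
    - [0, 4, 5, 3, 0.2]
    - [0, 4.7, 6, 5, 0.2]
    - [0, 4.7, 6, 6, 0.2]
    - [0, 4.7, 6, 6, 0.2]

```text
time: 6.03
position: [0.4917, 0.1926, 0.2502]
tool_rot: [-0.404, -3.115, 0.001]
ft_force: [-0.6, -0.0, -2.9]
grip_width: 0.114
grip_force: 45.0
```

arm_command:
  motion:
    - [0, 0, 0, 0.6, 0]
    - [0, 0, 0, 1.2, 0]
    - [0, 0, 0, 1.8, 0]
    - [0, 0, 0, 2.4, 0]
    - [0, 0, 0, 3, 0]

```text
time: 6.45
position: [0.4919, 0.1925, 0.2476]
tool_rot: [0.405, 3.115, 0.0]
ft_force: [-0.4, 0.2, -2.7]
grip_width: 0.111
grip_force: 45.0
```

arm_command:
  motion:
    - [0, 0, 0, 0.6, 0]
    - [0, 0, 0, 1.2, 0]
    - [0, 0, 0, 1.8, 0]
    - [0, 0, 0, 2.4, 0]
    - [0, 0, 0, 3, 0]

```text
time: 6.87
position: [0.4921, 0.1925, 0.2456]
tool_rot: [0.405, 3.115, 0.001]
ft_force: [-2.4, -1.5, 6.9]
grip_width: 0.113
grip_force: 45.0
```

arm_command:
  motion:
    - [0, 0, 0, 0, 0]
    - [0, 0, 0, 0, 0]

```text
time: 7.03
position: [0.4921, 0.1925, 0.2456]
tool_rot: [0.405, 3.115, 0.001]
ft_force: [-2.8, -0.7, 6.2]
grip_width: 0.114
grip_force: 45.0
```

arm_command:
  motion:
    - [0, 0, 0, -0.7, 0]
    - [0, 0, 0, -0.7, 0]

```text
time: 7.2
position: [0.4921, 0.1925, 0.2456]
tool_rot: [0.405, 3.115, 0.001]
ft_force: [-2.4, -1.1, 3.7]
grip_width: 0.111
grip_force: 45.0
```

arm_command:
  motion:
    - [0, 0, 0, -0.5, 0]
    - [0, 0, 0, -0.5, 0]

```text
time: 7.37
position: [0.492, 0.1925, 0.2456]
tool_rot: [0.405, 3.115, 0.0]
ft_force: [-0.8, -0.0, 1.1]
grip_width: 0.115
grip_force: 45.0
```

Contact at TCP z 245.6, so hooking height is TCP z 148.1 (97.5 lower). Next I'll lift, back off, descend, and measure the caddy against the strip.

arm_command:
  motion:
    - [0, 0, 0, -12, 0]
    - [0, -20, 0, -15, 0]
    - [0, -45, -1, -15, 0]
    - [0, -68, -1.5, -15, 0]
    - [0, -76, -1.7, -15, 0]

```text
time: 7.78
position: [0.5677, 0.1697, 0.2609]
tool_rot: [0.409, 3.112, -0.002]
ft_force: [1.2, -0.8, -3.0]
grip_width: 0.11
grip_force: 45.0
```

arm_command:
  motion:
    - [0, 0, 0, 20, 0]
    - [0, 0, 0, 50, 0]
    - [0, 0, 0, 80, 0]
    - [0, 0, 0, 102, 0]
    - [0, 0, 0, 110, 0]

```text
time: 8.2
position: [0.5621, 0.1712, 0.1467]
tool_rot: [-0.404, -3.109, 0.005]
ft_force: [-0.2, -0.2, -2.3]
grip_width: 0.111
grip_force: 45.0
```

```bash
python3 - <<'E'
from h import *
plan([.492-.966*-.072,.190-.259*.072,.1481],165)
for n in('top','scene','wrist'): snap(n,n+'3')
h=np.radians(165);ex=np.array([np.cos(h),np.sin(h)]);ey=np.array([-np.sin(h),np.cos(h)])
T=get_state()['position'];print('T',T)
for n in('top3','scene3','wrist3'):
    P=cloud(n).reshape(-1,3); S=np.c_[(P[:,:2]-T[:2])@ex,(P[:,:2]-T[:2])@ey,P[:,2]]*1000
    S=S[(abs(S[:,1])<60)&(S[:,0]>-60)&(S[:,0]<110)]
    def rep(k,Q):
        if len(Q)>4: print(n,k,len(Q),'x',np.percentile(Q[:,0],[1,50,99]).round(1),'y',np.percentile(Q[:,1],[1,50,99]).round(1),'z',np.percentile(Q[:,2],[5,50,99]).round(1))
    x,y,z=S.T
    rep('strip top',S[(x>50)&(z>160)&(z<172)&(abs(y)<40)])
    rep('strip face',S[(x>50)&(x<75)&(z>70)&(z<160)&(abs(y)<40)])
    rep('back top',S[(x>30)&(x<45)&(z>148)&(z<162)])
    rep('hndl top',S[(abs(x)<30)&(abs(y)<12)&(z>160)&(z<175)])
    rep('side/front walls',S[(x<30)&(z>88)&(z<100)])
t=cv2.imread('pics/top3.png');s=cv2.imread('pics/scene3.png');w=cv2.imread('pics/wrist3.png')
m=np.zeros((600,800,3),np.uint8)
m[:300,:400]=cv2.resize(t[180:255,215:315],(400,300),interpolation=2)
m[:300,400:]=cv2.resize(s[150:255,330:470],(400,300),interpolation=2)
m[300:,:480]=cv2.resize(w,(480,300),interpolation=3)
cv2.imwrite('pics/m3.png',m)
E
```

```text
t 8.2 pos [562.1 171.2 146.7] head 165.2 tilt 0.4 F [-0.2 -0.2 -2.3] q7 1.07
shift mm [ 0.6  0.  -1.4] spin 0.2
T [0.56488154 0.17169986 0.15108542]
top3 back top 26 x [37.4 39.5 41.5] y [21.3 36.1 50.5] z [150.7 154.4 157.5]
top3 side/front walls 6 x [20.9 25.8 28.7] y [48.1 49.3 50.9] z [94.9 96.4 98.6]
scene3 strip top 22 x [65.  67.7 74.5] y [ 4.2 11.1 17.9] z [160.8 164.2 165.7]
scene3 strip face 18 x [62.7 66.8 69.7] y [ 5.8 10.2 17.7] z [137.4 143.1 159.4]
scene3 back top 71 x [34.6 38.9 43.2] y [-50.7 -24.4  48.5] z [148.7 151.4 156. ]
scene3 hndl top 98 x [-24.8  -7.4  21.5] y [-11.1   0.2  11.6] z [161.5 165.5 173.7]
scene3 side/front walls 262 x [-39.7 -35.5  28.8] y [-50.7  -1.1  49. ] z [88.5 94.  98.6]
wrist3 strip top 8299 x [67.  77.1 86.7] y [-22.8   1.6  26.2] z [165.1 166.1 167.6]
wrist3 strip face 287 x [50.  52.2 52.5] y [-2.1  0.9  3.7] z [ 91.1 137.8 153.9]
wrist3 back top 3661 x [37.8 40.9 44. ] y [-48.2   0.8  49.6] z [149.6 157.4 159.1]
wrist3 hndl top 2427 x [-19.3  12.6  26.9] y [-11.3   0.4  11.3] z [162.1 169.3 173.1]
wrist3 side/front walls 701 x [-6.2  8.6 22.3] y [-49.3 -46.   50.7] z [ 89.1  98.4 100. ]
```

View pics/m3.png

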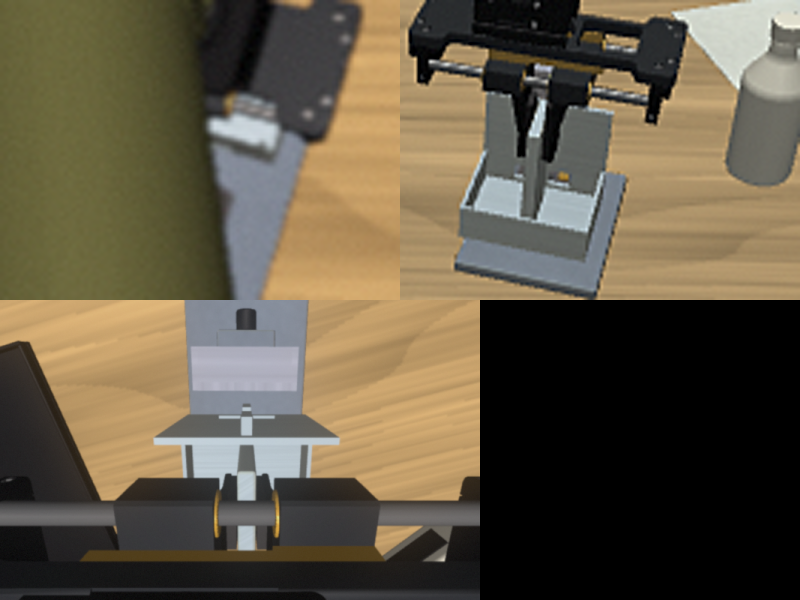

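The wrist inset shows the strip top at columns 191 to 299 and the tab at about 246.5. The caddy therefore has to go about 0.8 mm towards tool −y, and the edges are parallel. Lip to face is about 16 mm.

arm_command:
  motion:
    - [0, 3, -0.4, 0, 0.1]
    - [0, 6, -0.8, 1, 0.2]
    - [0, 9, -0.8, 2, 0.2]
    - [0, 9, -0.8, 2, 0.2]
    - [0, 9, -0.8, 2, 0.2]

```text
time: 8.77
position: [0.556, 0.1733, 0.1494]
tool_rot: [0.41, 3.114, 0.002]
ft_force: [-0.3, -1.0, -2.5]
grip_width: 0.108
grip_force: 45.0
```

arm_command:
  motion:
    - [0, 0, 0, 0, 0]
    - [0, 0, 0, 0, 0]
    - [0, 0, 0, 0, 0]
    - [0, 0, 0, 0, 0]
    - [0, 0, 0, 0, 0]

```text
time: 9.18
position: [0.5561, 0.1729, 0.1487]
tool_rot: [0.411, 3.115, -0.0]
ft_force: [0.2, -0.1, -2.6]
grip_width: 0.11
grip_force: 45.0
```

```bash
python3 - <<'E'
from h import *
plan([.492,.190,.1481],165)
snap('wrist','wrist4')
h=np.radians(165);ex=np.array([np.cos(h),np.sin(h)]);ey=np.array([-np.sin(h),np.cos(h)])
T=get_state()['position'];print('T',T)
P=cloud('wrist4').reshape(-1,3); S=np.c_[(P[:,:2]-T[:2])@ex,(P[:,:2]-T[:2])@ey,P[:,2]]*1000
x,y,z=S.T
for k,m in(('strip',(x>45)&(x<90)&(z>162)&(z<170)&(abs(y)<40)),('back',(x>33)&(x<45)&(z>148)&(z<162)&(abs(y)<60)),('tab',(x>44)&(x<53)&(z>140)&(z<158)&(abs(y)<15))):
    Q=S[m]; print(k,len(Q),np.percentile(Q,[.5,50,99.5],axis=0).round(1).tolist(),np.round(cv2.minAreaRect(Q[:,:2].astype(np.float32))[2],2))
E
```

```text
t 9.18 pos [556.1 172.9 148.7] head 164.97 tilt 0.0 F [ 0.2 -0.1 -2.6] q7 1.06
shift mm [66.4 -0.1  0.6] spin -0.03
T [0.55608266 0.17290521 0.14873371]
strip 8038 [[57.9, -24.2, 164.5], [68.3, 0.8, 166.1], [77.8, 25.3, 167.8]] 89.98
back 3609 [[36.6, -49.6, 148.2], [39.6, 0.1, 156.8], [44.4, 49.5, 158.7]] 0.17
tab 297 [[44.0, -2.9, 140.2], [48.4, 0.1, 152.0], [51.2, 2.7, 153.8]] 89.39
```

arm_command:
  motion:
    - [0, 2, -0.4, 0.6, 0]
    - [0, 5, -0.4, 0.6, 0]
    - [0, 7, -0.4, 0.6, 0]
    - [0, 8.5, -0.4, 0.6, 0]
    - [0, 10, -0.4, 0.6, 0]

```text
time: 9.65
position: [0.546, 0.1753, 0.1482]
tool_rot: [0.41, 3.115, 0.0]
ft_force: [-0.1, -0.9, -2.9]
grip_width: 0.107
grip_force: 45.0
```

arm_command:
  motion:
    - [0, 0.5, 0, 0, 0]
    - [0, 1, 0, 0, 0]
    - [0, 1.5, 0, 0, 0]
    - [0, 2, 0, 0, 0]
    - [0, 2, 0, 0, 0]

```text
time: 10.07
position: [0.5443, 0.1757, 0.1482]
tool_rot: [-0.411, -3.115, -0.0]
ft_force: [0.2, -0.3, -3.6]
grip_width: 0.112
grip_force: 45.0
```

```bash
python3 -c "
from h import *; plan([.492,.190,.1481],165)"
```

```text
t 10.07 pos [544.3 175.7 148.2] head 164.97 tilt 0.01 F [ 0.2 -0.3 -3.6] q7 1.04
shift mm [54.2  0.2  0.1] spin -0.03
```

The lips are about 5 mm past the face with no force, so they are in the slots. Continuing to back contact.

arm_command:
  motion:
    - [0, 1, 0, 0, 0]
    - [0, 2, 0, 0, 0]
    - [0, 3, 0, 0, 0]
    - [0, 4, 0, 0, 0]
    - [0, 5, 0, 0, 0]

```text
time: 10.48
position: [0.5394, 0.177, 0.1482]
tool_rot: [0.411, 3.115, 0.0]
ft_force: [0.7, 0.2, -1.9]
grip_width: 0.114
grip_force: 45.0
```

arm_command:
  motion:
    - [0, 0.5, 0, 0, 0]
    - [0, 1, 0, 0, 0]
    - [0, 1.5, 0, 0, 0]
    - [0, 1.5, 0, 0, 0]
    - [0, 1.5, 0, 0, 0]

```text
time: 10.9
position: [0.5392, 0.177, 0.1484]
tool_rot: [0.411, 3.112, 0.0]
ft_force: [5.1, -0.6, -5.1]
grip_width: 0.117
grip_force: 45.0
```

```bash
python3 -c "
from h import *; plan([.492,.190,.1481],165)"
```

```text
t 10.9 pos [539.2 177.  148.4] head 164.95 tilt 0.14 F [ 5.1 -0.6 -5.1] q7 1.03
shift mm [48.9  0.3  0.2] spin -0.05
```

The back is on the face, 17.5 mm of advance against 17.7 expected. Now pushing straight down.

arm_command:
  motion:
    - [0, -0.9, 0, 1, 0]
    - [0, -0.9, 0, 2.5, 0]
    - [0, -0.9, 0, 4, 0]
    - [0, -0.9, 0, 5.5, 0]
    - [0, -0.9, 0, 7, 0]
  newtons: 60

```text
time: 11.32
position: [0.5408, 0.1773, 0.1434]
tool_rot: [0.411, 3.111, 0.003]
ft_force: [2.3, -2.1, 9.6]
grip_width: 0.109
grip_force: 60.0
```

arm_command:
  motion:
    - [0, 0, 0, 1.2, 0]
    - [0, 0, 0, 2.4, 0]
    - [0, 0, 0, 3.6, 0]
    - [0, 0, 0, 4.8, 0]
    - [0, 0, 0, 6, 0]

```text
time: 11.73
position: [0.5395, 0.1768, 0.1346]
tool_rot: [0.411, 3.113, -0.0]
ft_force: [5.5, -0.6, -5.6]
grip_width: 0.112
grip_force: 60.0
```

arm_command:
  motion:
    - [0, 0, 0, 1, 0]
    - [0, 0, 0, 2, 0]
    - [0, 0, 0, 3, 0]
    - [0, 0, 0, 4, 0]
    - [0, 0, 0, 5, 0]

```text
time: 12.15
position: [0.5391, 0.1766, 0.1305]
tool_rot: [0.411, 3.115, -0.001]
ft_force: [1.9, -3.1, 7.4]
grip_width: 0.111
grip_force: 60.0
```

arm_command:
  motion:
    - [0, 0, 0, 0.8, 0]
    - [0, 0, 0, 1.6, 0]
    - [0, 0, 0, 2.4, 0]
    - [0, 0, 0, 3.2, 0]
    - [0, 0, 0, 4, 0]

```text
time: 12.57
position: [0.5398, 0.1766, 0.1298]
tool_rot: [0.411, 3.114, 0.002]
ft_force: [-1.6, -3.9, 24.4]
grip_width: 0.108
grip_force: 60.0
```

Hard stop at z 0.130, as expected. I'll ease the push off and look at the catch.

arm_command:
  motion:
    - [0, 0, 0, -2, 0]
    - [0, 0, 0, -4, 0]
    - [0, 0, 0, -5, 0]
    - [0, 0, 0, -5, 0]
    - [0, 0, 0, -5, 0]

```text
time: 12.98
position: [0.5391, 0.1769, 0.1307]
tool_rot: [0.411, 3.114, -0.001]
ft_force: [4.9, -1.9, 0.5]
grip_width: 0.114
grip_force: 60.0
```

```bash
python3 - <<'E'
from h import *
plan([.492,.190,.1305],165)
snap('scene','s5');snap('wrist','w5')
s=cv2.imread('pics/s5.png');w=cv2.imread('pics/w5.png')
m=np.zeros((600,800,3),np.uint8)
m[:,:400]=cv2.resize(s[160:250,350:410],(400,600),interpolation=2)
m[:300,400:]=cv2.resize(w[:270],(400,169+131),interpolation=3)
cv2.imwrite('pics/m5.png',m)
h=np.radians(165);ex=np.array([np.cos(h),np.sin(h)]);ey=np.array([-np.sin(h),np.cos(h)])
T=get_state()['position']
P=cloud('w5').reshape(-1,3); S=np.c_[(P[:,:2]-T[:2])@ex,(P[:,:2]-T[:2])@ey,P[:,2]]*1000
x,y,z=S.T
for k,q in(('strip',(x>30)&(x<90)&(z>160)&(z<170)&(abs(y)<40)),('back',(x>30)&(x<42)&(z>120)&(z<150)&(abs(y)>25)&(abs(y)<60))):
    Q=S[q]; print(k,len(Q),np.percentile(Q,[.5,50,90],axis=0).round(1).tolist())
E
```

```text
t 12.98 pos [539.1 176.9 130.7] head 164.97 tilt 0.03 F [ 4.9 -1.9  0.5] q7 1.04
shift mm [48.9  0.5  0.2] spin -0.03
strip 9613 [[40.6, -24.8, 163.8], [51.1, 0.0, 166.1], [59.0, 20.0, 166.9]]
back 1649 [[36.6, -49.8, 120.3], [40.2, -31.0, 138.4], [40.6, 46.3, 139.7]]
```

View pics/m5.png

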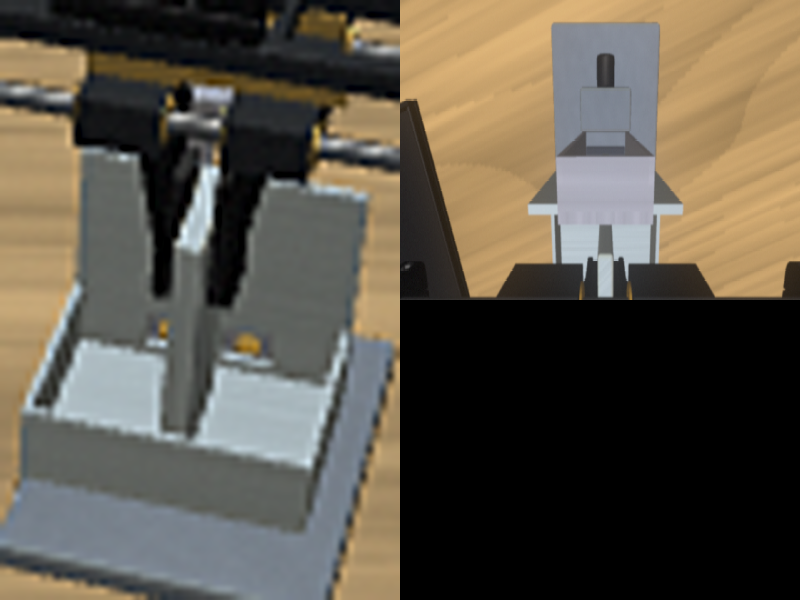

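The noses show in the windows (orange at (245,342) and (163,330)), and the back plate top sits 27 mm below the strip top, so the caddy is home. Releasing.

arm_command:
  motion:
    - [0, -0.7, 0, 0, 0]
    - [30, -0.7, 0, 0, 0]
    - [40, -0.7, 0, 0, 0]
    - [40, -0.7, 0, 0, 0]
    - [40, -0.7, 0, 0, 0]
  newtons: 15

```text
time: 13.5
position: [0.5387, 0.1774, 0.1307]
tool_rot: [-0.409, -3.113, 0.0]
ft_force: [-0.2, -0.1, -0.2]
grip_width: 0.333
grip_force: 0.0
```

arm_command:
  motion:
    - [40, 0, 0, 0, 0]
    - [40, 0, 0, 0, 0]
    - [40, 0, 0, 0, 0]
    - [40, 0, 0, 0, 0]
    - [40, 0, 0, 0, 0]

```text
time: 13.92
position: [0.5396, 0.1769, 0.1312]
tool_rot: [0.411, 3.115, 0.0]
ft_force: [-0.4, 0.2, -0.6]
grip_width: 0.458
grip_force: 0.0
```

arm_command:
  motion:
    - [40, 0, 0, -10, 0]
    - [40, 0, 0, -35, 0]
    - [40, 0, 0, -70, 0]
    - [40, 0, 0, -105, 0]
    - [40, 0, 0, -130, 0]

```text
time: 14.33
position: [0.5404, 0.1769, 0.2652]
tool_rot: [0.411, 3.111, 0.003]
ft_force: [1.5, 1.2, 0.3]
grip_width: 0.461
grip_force: 0.0
```

arm_command:
  motion:
    - [40, -20, 0, 0, 0]
    - [40, -45, 0, 0, 0]
    - [40, -60, 0, 0, 0]
    - [40, -60, 0, 0, 0]
    - [40, -60, 0, 0, 0]

```text
time: 14.75
position: [0.5977, 0.1609, 0.2614]
tool_rot: [-0.413, -3.114, 0.001]
ft_force: [-0.1, 0.8, 0.3]
grip_width: 0.465
grip_force: 0.0
```

```bash
python3 - <<'E'
from h import *
plan([.492,.190,.1305],165)
snap('scene','s6')
s=cv2.imread('pics/s6.png');cv2.imwrite('pics/s6c.png',cv2.resize(s[130:330,130:490],(720,400),interpolation=2))
E
```

```text
t 14.75 pos [597.7 160.9 261.4] head 164.9 tilt 0.03 F [-0.1  0.8  0.3] q7 1.1
shift mm [109.6   0.6 130.9] spin -0.1
```

View pics/s6c.png

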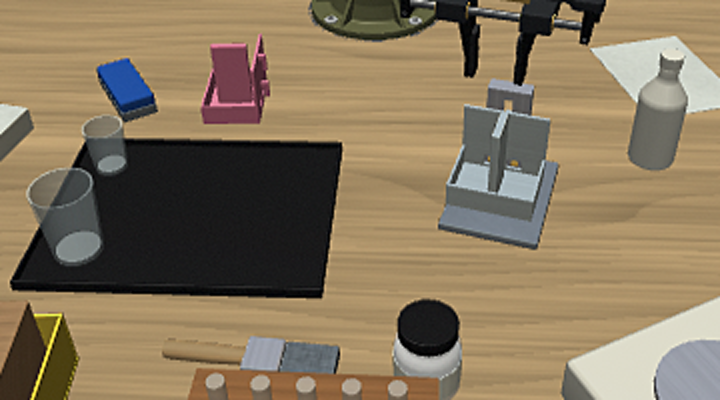

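The caddy hangs level on the strip at (497,165), with the noses showing in the windows at (515,162). The gripper is clear, and the beakers, bottle and jar haven't moved.

```bash
python3 -c "
from bench import close_job; print(close_job())"
```

```text
the job is handed in; nothing more can be done
None
```

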